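# Stand the well comb in the gel casting tray

### The job

Get the gel casting tray ready for pouring: take the wide comb, the only one long enough for this tray, out of the drying rack and stand it upright in the pair of notches nearest the tray's end, not the pair in the middle. Lower it in until its bar sits flat on both side walls before you let go, and leave the small combs and everything else on the bench where they are.

Things in the scene. Friction and masses are not known exactly. Their poses are not given: they have to be found in the camera images.
- wide_comb: Wide cream well comb, about 100 g, upright in the rack. Origin: centre of the underside of its top grip bar; z up, y along the bar; same either way round. Bar 150 mm (y) x 14 mm (x), z 0 to +22 mm. Under it a plate 134 mm long, 4 mm thick, down to z = -18 mm (bevelled edge), then eight 2.5 mm thick teeth over the middle 111 mm, tips at z = -33 mm. Lift 35 mm or more to clear the rack.
- tray: Clear acrylic casting tray on a grey levelling platform, fixed to the bench. Origin on the bench under its centre, x along, y across. 210 mm long, 136 wide outside, 120 inside; side walls 8 mm thick, tops 68 mm and floor 33 mm above the bench; white end gates at x = -100 and +100 mm, tops 53 mm up. Each wall has 2 notches, 9 mm wide, 20 mm deep from the top: at x = -65 mm (near the end) and x = 0.
- end_notches (a point): Where the comb goes: midway between the two facing notches nearest the tray's end (tray x = -65 mm), level with the side walls' tops, axes as the tray. The comb is home when its origin is here: bar lying across both walls, plate down in both notches, comb y along tray y. Play about 2.5 mm along the tray and 4 mm across.
- middle_notches (a point): The same point for the pair of notches in the middle of the tray, which stay empty.
- rack: Plain metal drying rack, fixed to the bench. Origin on the bench under its centre. Base 180 x 92 x 10 mm, two upright notched plates 8 mm thick at y = -34 and +34 mm (60 mm clear between), tops 68 mm up. Five notches 8 mm wide, 42 mm deep, at x = -64, -32, 0, 32, 64 mm. The three combs hang at -64, 0 and 64 in any order, bars along y, resting on the plates' tops.
- small_comb_a: Small well comb with six teeth, grip bar 94 mm long, 14 mm thick, 22 mm tall; plate 88 mm long; same heights, origin and axes as the wide comb; too short for this tray, a bystander standing in the drying rack
- small_comb_b: Small well comb with four broad teeth, grip bar 94 mm long, 14 mm thick, 22 mm tall; plate 88 mm long; same heights, origin and axes as the wide comb; too short for this tray, a bystander standing in the drying rack
- tape: Bystander: roll of tan tape lying flat, 76 mm across, 19 mm tall, between rack and tray; origin at the centre of its underside
- pipette: Bystander: pale hand pipette lying on the bench beyond rack and tray, 253 mm long, 26 mm thick, along its own x; origin on its underside, about mid-length
- tip_box: Bystander: grey pipette tip box, 85 x 118 mm, 57 mm tall, on the left; origin at the centre of its underside
- buffer_bottle: Bystander: round glass bottle with cap, 76 mm across, 150 mm tall, on the left; origin at the centre of its underside
- beaker: Bystander: glass beaker, 72 mm across, 95 mm tall, on the right; origin at the centre of its underside
- tube_rack: Bystander: white rack with seven small tubes, 105 x 60 mm, 46 mm tall, on the right; origin at the centre of its underside
Mind the look-alikes: they are no part of the job. What is shaped like the wide_comb but purple is not meant.

How it is judged:
By the outcome, as a careful person would: the job done as asked, in the order asked, and still so for the second after the job is handed in, with the robot touching nothing.
It also fails if it takes over 38 s, if anything falls off the work surface, if the arm or the gripper's body presses on something with over 40 N, if the wrist force passes 120 N, or if a joint passes its speed limit or range.

### The arm

A 6-joint arm with a two-finger parallel gripper is mounted at the origin on the work surface. World frame = base frame: x ahead of the robot, y to its left, z up, the work surface at z = 0. Lengths are in mm, angles in rad, forces in N, time in s.
With the tool pointing down it reaches from about 400 to 825 mm from the base axis. Payload 7 kg.
Tool frame: the origin (TCP) lies at the very end of the fingers, on their centre line; the grasp point (between the pads) lies 19 mm behind it; z points along the fingers, y is the direction in which the jaws open and shut (so a half turn about z gives the same grasp; the last joint's range is limited). The gripper opens to 88 mm and grips with 3 to 60 N. Pads are 19 mm wide; open, the fingers measure 130 mm over their backs; the gripper's body (78 mm by 193 mm) begins 47 mm behind the grasp point.
Start: joints at [1.509, 0.359, 0.012, 0, -1.224, -0.288], TCP at [231.337, 634.097, 226.561] pointing down, gripper open.
Joint ranges: [-3.07, 3.07], [-1.43, 2.12], [-1.02, 1.25], [-3.03, 1.67], [-3.05, -0], [-3.03, 3.03]. Speed limits (rad/s): [2.39, 2.39, 3.01, 3.14, 3.14, 3.14].

### API

Orientations are given as a unit quaternion [x, y, z, w].
In Python, from plant import bot gives the robot as it stands. Calls block until the motion is done:
- bot.move_ptp(position, orientation): joint-space move of the TCP to a pose.
- bot.line_to(position, velocity=150, ori=None): straight line of the TCP; ori=None keeps the orientation; velocity is the mean speed in mm/s.
- bot.move_joints(angles): joint-space move.
- bot.move_gripper(opening, force=None): finger opening in mm; force is the grip in N (None keeps the last); returns when the fingers have stopped.
- bot.pause(seconds).
- bot.solve_ik(position, orientation): joint angles nearest the present ones, or None.
- bot.read_state(): the state.
- bot.camera(name): name is "side" or "top"; returns the picture (420x560x3 uint8, red, green, blue); there is no depth.
- bot.get_calibration(name): a dict with "fx", "fy", "cx", "cy" (pixels), "distortion" ([k1, k2, p1, p2, k3] as OpenCV has them; the pictures are not rectified), "view" (4x4, takes a point from world to camera coordinates). Camera axes: x right, y up, looking along -z (the intrinsics and any distortion apply to the point x, -y, -z); pixel columns grow to the right and rows downward; lengths in mm; the calibration is good to about 2 mm. A picture is of the moment at which its call begins. get_calibration takes no time and is no camera call.
A pose or a line that the arm cannot do raises bot.Unreachable and nothing moves.
- bot.close_job(): hands the job in, once; it reports no verdict.
The state is a dict: "t": time; "joint_pos": joint angles; "qvel": joint speeds; "tau": joint torques, N m; "tcp_pos": TCP position; "eef_rot": TCP orientation; "contact_force": force on the tool from outside, world axes, zero at the start; "moment": the same for the moment, N m; "width": finger opening in mm.
Only numpy, scipy, OpenCV 4.12 (cv2) and the standard library are available. Lean on these libraries where they do the work, as an engineer would, in place of code of your own. Each camera call takes 0.05 s, during which the arm holds its last target. There are 200 camera calls.

## Working session

There is one attempt and no reset: what is moved stays moved. The work goes in short steps, each a Python script; the robot and the scene stay as the last script left them, time stands still between calls to the robot, and variables do not carry over. Pictures are saved under pics/ and viewed, about 8 in all and at most 12, crops included, and the job is handed in when it is done.

```bash
mkdir -p pics; cat > h.py <<'E'
import numpy as np, cv2
from plant import bot
def snap(n,f):
    im=bot.camera(n); cv2.imwrite(f'pics/{f}.png',im[:,:,::-1]); return im
def KD(n):
    c=bot.get_calibration(n); return np.array([[c['fx'],0,c['cx']],[0,c['fy'],c['cy']],[0,0,1.]]),np.array(c['distortion'],float),np.diag([1,-1,-1,1])@np.array(c['view'])
def proj(n,P):
    K,D,V=KD(n); P=np.atleast_2d(np.array(P,float))
    return cv2.projectPoints(P,cv2.Rodrigues(V[:3,:3])[0],V[:3,3],K,D)[0][:,0]
def back(n,px,z):
    K,D,V=KD(n); u=cv2.undistortPoints(np.array(px,float).reshape(-1,1,2),K,D)[:,0]
    R=V[:3,:3];o=-R.T@V[:3,3]; d=np.c_[u,np.ones(len(u))]@R
    return o+d*((z-o[2])/d[:,2])[:,None]
E
python3 - <<'E'
from h import *
a=snap('top','top0');b=snap('side','side0')
for n in('top','side'):
    K,D,V=KD(n);print(n,K[0,0],-V[:3,:3].T@V[:3,3],D)
s=bot.read_state();print(s['t'],s['eef_rot'],s['width'])
E
```

```text
top 508.5630800268174 [ 363.22179144    1.58387508 1549.21283088] [-0.1390348  0.         0.         0.         0.       ]
side 491.9562257455315 [ 159.94302671  771.06113758 1069.97000341] [-0.17176616  0.          0.          0.          0.        ]
0.1 [ 9.84731396e-01 -1.74079042e-01 -5.27547022e-05  7.49661865e-04] 87.56827351473576
```

View pics/top0.png

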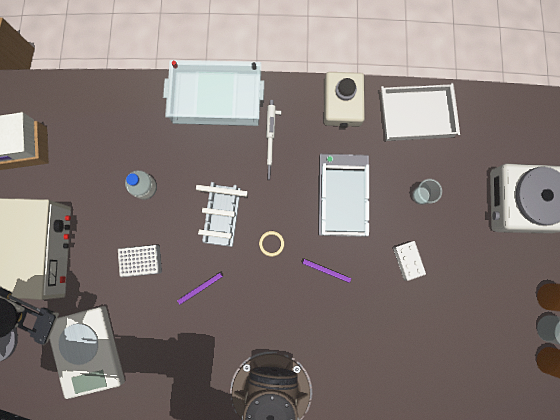

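View pics/side0.png

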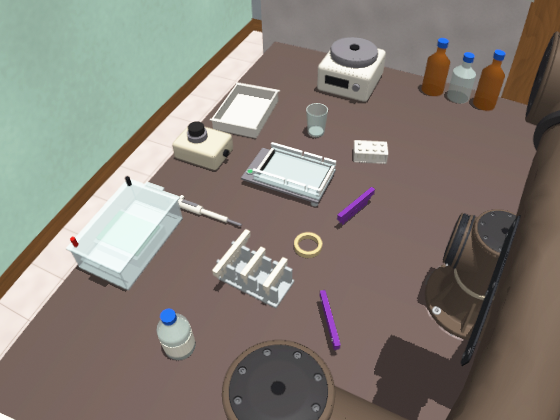

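The top view shows three cream combs in the rack at (221,191), (219,211) and (213,233), plus two purple decoys on the bench at (200,288) and (327,270). The longest bar, at (221,191), looks like the wide comb. The tray is at (344,197). Next is one close crop of both.

```bash
python3 - <<'E'
import cv2,numpy as np
t=cv2.imread('pics/top0.png');s=cv2.imread('pics/side0.png')
r=lambda im,x,y,w,h:cv2.resize(im[y:y+h,x:x+w],(400,300),interpolation=cv2.INTER_CUBIC)
cv2.imwrite('pics/c1.png',np.vstack([np.hstack([r(t,180,175,80,80*3//4+0),r(t,288,145,124,93)]),np.hstack([r(s,205,225,100,75),r(s,235,130,112,84)])]))
E
```

```text
(no output)
```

View pics/c1.png

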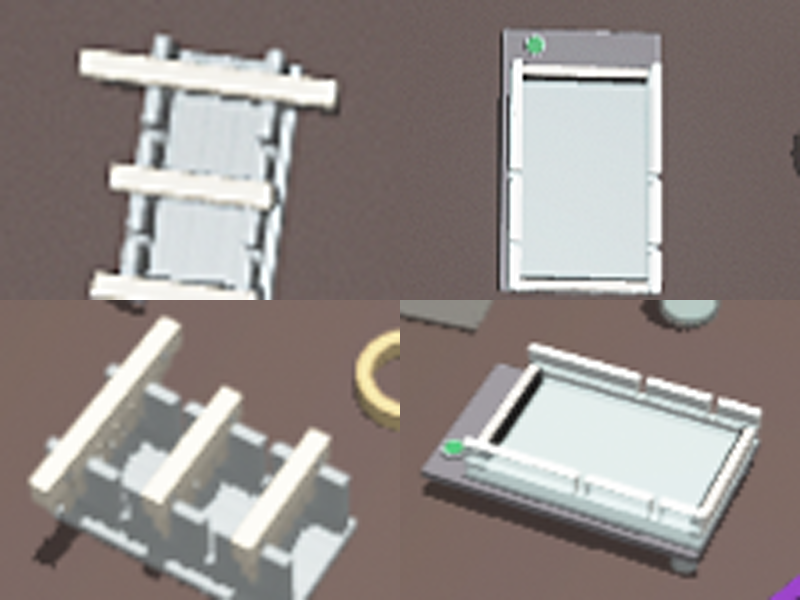

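```bash
python3 - <<'E'
from h import *
im=cv2.imread('pics/top0.png'); g=im.min(2).astype(np.uint8)
def rect(x0,y0,x1,y1,th):
    S=8; c=cv2.resize(g[y0:y1,x0:x1],None,fx=S,fy=S,interpolation=cv2.INTER_CUBIC)
    m=(c>th).astype(np.uint8); cs,_=cv2.findContours(m,0,2); 
    k=max(cs,key=cv2.contourArea); b=cv2.boxPoints(cv2.minAreaRect(k))
    return (b+.5)/S-.5+[x0,y0]
for nm,r,z,th in (('comb',(190,178,252,203),90,185),('comb',(190,178,252,203),90,165),('tray',(312,150,376,242),68,185),('tray',(312,150,376,242),68,205)):
    p=rect(*r,th); w=back('top',p,z); e=w[[1,2,3,0]]-w
    print(nm,p.round(1).tolist(),'c',w.mean(0).round(1),'len',np.linalg.norm(e,axis=1).round(1),'ang',np.degrees(np.arctan2(e[:,1],e[:,0])).round(1))
# profile of tray walls, columns
for c0,c1 in((320,324),(365,370)):
    print(c0,[(r,int(g[r,c0:c1].max())) for r in range(164,240)])
s0=rect(190,178,252,203,185)
E
```

```text
comb [[195.3, 189.4], [196.5, 179.7], [247.4, 186.3], [246.2, 195.9]] c [599.1 163.   90. ] len [ 28.6 150.3  28.5 149.9] ang [ -4.4 -95.8 174.9  84.3]
comb [[193.9, 200.1], [196.4, 179.8], [247.5, 186.1], [245.0, 206.4]] c [583.7 164.3  90. ] len [ 60.1 150.9  59.8 150.1] ang [ -4.  -95.4 175.2  84.7]
tray [[321.0, 234.9], [321.7, 162.5], [369.1, 163.0], [368.4, 235.3]] c [ 581.9 -201.1   68. ] len [215.5 142.2 216.3 139.6] ang [  0.5 -88.6 179.9  91.1]
tray [[321.6, 162.8], [368.3, 162.8], [368.3, 235.2], [321.6, 235.2]] c [ 581.7 -200.8   68. ] len [140.1 216.4 137.6 215.5] ang [ -88.  -179.6   91.6    1.1]
320 [(164, 236), (165, 247), (166, 253), (167, 254), (168, 253), (169, 252), (170, 253), (171, 252), (172, 252), (173, 253), (174, 253), (175, 253), (176, 253), (177, 252), (178, 251), (179, 242), (180, 233), (181, 249), (182, 254), (183, 253), (184, 254), (185, 253), (186, 253), (187, 253), (188, 253), (189, 253), (190, 253), (191, 253), (192, 253), (193, 253), (194, 252), (195, 254), (196, 255), (197, 207), (198, 214), (199, 245), (200, 253), (201, 254), (202, 252), (203, 251
[... 644 characters left out ...]
, 251), (182, 252), (183, 252), (184, 252), (185, 252), (186, 252), (187, 252), (188, 252), (189, 252), (190, 252), (191, 252), (192, 252), (193, 252), (194, 252), (195, 252), (196, 253), (197, 255), (198, 217), (199, 210), (200, 232), (201, 253), (202, 254), (203, 251), (204, 251), (205, 252), (206, 252), (207, 252), (208, 252), (209, 251), (210, 251), (211, 251), (212, 251), (213, 252), (214, 251), (215, 252), (216, 252), (217, 252), (218, 254), (219, 255), (220, 208), (221, 220), (222, 241), (223, 254), (224, 255), (225, 251), (226, 251), (227, 252), (228, 251), (229, 252), (230, 252), (231, 252), (232, 252), (233, 253), (234, 255), (235, 231), (236, 111), (237, 95), (238, 98), (239, 97)]
```

```bash
cat > fit.py <<'E'
from h import *
from scipy.optimize import differential_evolution
def seg(a,b,z): 
    n=max(2,int(np.hypot(*(np.array(b)-a))/1.5)); t=np.linspace(0,1,n)[:,None]
    return np.c_[np.array(a)*(1-t)+np.array(b)*t,np.full(n,z)]
def boxe(x0,x1,y0,y1,z): return [seg((x0,y0),(x1,y0),z),seg((x1,y0),(x1,y1),z),seg((x1,y1),(x0,y1),z),seg((x0,y1),(x0,y0),z)]
BAR=np.vstack(boxe(-7,7,-75,75,22))
TR=np.vstack([e for s in(-1,1) for a,b in((-105,-69.5),(-60.5,-4.5),(4.5,105)) for e in boxe(a,b,min(s*60,s*68),max(s*60,s*68),68)])
def tf(P,q,z=0):
    c,s=np.cos(q[2]),np.sin(q[2]); return np.c_[P[:,0]*c-P[:,1]*s+q[0],P[:,0]*s+P[:,1]*c+q[1],P[:,2]+z]
def grad(im,chan=None):
    g=cv2.GaussianBlur(im.astype(np.float32).min(2),(0,0),.6)
    return np.minimum(np.hypot(cv2.Sobel(g,5,1,0),cv2.Sobel(g,5,0,1)),250).astype(np.float32)
def fit(ims,P,q0,z=0,r=(10,10,.06)):
    G={n:grad(i) for n,i in ims.items()}
    def f(q): 
        v=0
        for n in G:
            p=proj(n,tf(P,q,z)).astype(np.float32); v-=cv2.remap(G[n],p[:,0],p[:,1],1).mean()
        return v
    R=differential_evolution(f,[(a-b,a+b) for a,b in zip(q0,r)],seed=0,popsize=12,maxiter=60,tol=1e-6)
    return R.x,R.fun/len(G)
def overlay(im,n,P,q,z,S,wh):
    p=proj(n,tf(P,q,z)); c=p.mean(0).astype(int); h=np.array(wh)//2; o=c-h
    out=cv2.resize(im[o[1]:o[1]+2*h[1],o[0]:o[0]+2*h[0],::-1],None,fx=S,fy=S,interpolation=cv2.INTER_CUBIC)
    for u in (p-o+.5)*S-.5: cv2.circle(out,tuple(int(round(k)) for k in u),0,(0,0,255),-1)
    return cv2.resize(out,(400,300))
E
python3 - <<'E'
from fit import *
I={n:cv2.imread(f'pics/{n}0.png')[:,:,::-1] for n in('top','side')}
rows=[]
for nm,P,q0,z in(('comb',BAR,(605,163,-.1),68),('tray',TR,(580,-201,-.02),0)):
    for ns in(['top'],['side'],['top','side']):
        q,v=fit({n:I[n] for n in ns},P,q0,z); print(nm,ns,q.round(3),round(v,1))
    rows.append(np.hstack([overlay(I['top'],'top',P,q,z,8,(100,76)),overlay(I['side'],'side',P,q,z,8,(112,84))]))
cv2.imwrite('pics/o1.png',np.vstack(rows))
E
```

```text
comb ['top'] [ 5.95000e+02  1.64674e+02 -9.40000e-02] -222.9Traceback (most recent call last):
  File "<stdin>", line 6, in <module>
  File "fit.py", line 21, in fit
    R=differential_evolution(f,[(a-b,a+b) for a,b in zip(q0,r)],seed=0,popsize=12,maxiter=60,tol=1e-6)
    return fun(*args, **kwargs)
    ret = solver.solve()
    next(self)
    ~~~~^^^^^^
    energy = self.func(parameters)
    return self.f(x, *self.args)
           ~~~~~~^^^^^^^^^^^^^^^
  File "fit.py", line 19, in f
    p=proj(n,tf(P,q,z)).astype(np.float32); v-=cv2.remap(G[n],p[:,0],p[:,1],1).mean()
      ~~~~^^^^^^^^^^^^^
  File "h.py", line 8, in proj
    K,D,V=KD(n); P=np.atleast_2d(np.array(P,float))
          ~~^^^
  File "h.py", line 6, in KD
    c=bot.get_calibration(n); return np.array([[c['fx'],0,c['cx']],[0,c['fy'],c['cy']],[0,0,1.]]),np.array(c['distortion'],float),np.diag([1,-1,-1,1])@np.array(c['view'])
ValueError: time passes only in moves, steps and waits
```

```bash
sed -i 's/^def KD/import functools\n@functools.cache\ndef KD/' h.py
python3 - <<'E'
from fit import *
I={n:cv2.imread(f'pics/{n}0.png')[:,:,::-1] for n in('top','side')}
rows=[]
for nm,P,q0,z in(('comb',BAR,(593,164,-.09),68),('tray',TR,(580,-201,-.02),0)):
    for ns in(['top'],['side'],['top','side']):
        q,v=fit({n:I[n] for n in ns},P,q0,z); print(nm,ns,q.round(3),round(v,1))
    rows.append(np.hstack([overlay(I['top'],'top',P,q,z,8,(100,76)),overlay(I['side'],'side',P,q,z,8,(112,84))]))
cv2.imwrite('pics/o1.png',np.vstack(rows))
E
```

```text
comb ['top'] [ 5.93956e+02  1.63545e+02 -9.60000e-02] -229.5
comb ['side'] [ 5.93867e+02  1.61861e+02 -1.01000e-01] -246.7
comb ['top', 'side'] [ 5.93881e+02  1.63125e+02 -9.80000e-02] -237.8
tray ['top'] [ 5.80978e+02 -2.01181e+02  7.00000e-03] -192.1
tray ['side'] [ 5.82006e+02 -2.03569e+02  4.00000e-03] -185.2
tray ['top', 'side'] [ 5.81898e+02 -2.02109e+02  1.00000e-03] -182.8
```

View pics/o1.png

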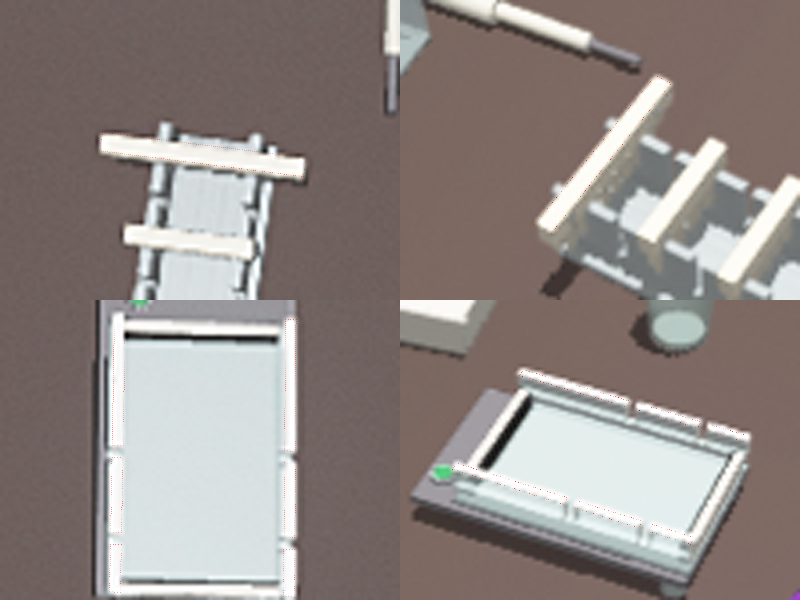

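Both cameras agree to about 2 mm. The comb's bar centre is at (594,163) with yaw −0.098, and its fitted 150 mm length confirms it is the wide one. The tray is at (581.5,−202) with yaw about 0, and its notched end is the one nearer the robot. Now I'll grasp.

```bash
cat >> fit.py <<'E'
from scipy.spatial.transform import Rotation as Ro
def ori(a,flip=0):
    a=a+np.pi*flip; c,s=np.cos(a),np.sin(a)
    return Ro.from_matrix(np.array([[-s,c,0],[c,s,0],[0,0,-1.]])).as_quat()
def st():
    s=bot.read_state(); print('t',round(s['t'],2),'tcp',np.round(s['tcp_pos'],1),'F',np.round(s['contact_force'],1),'M',np.round(s['moment'],2),'w',round(s['width'],1)); return s
E
python3 - <<'E'
from fit import *
c=np.array([593.9,163.1])
for f in(0,1):
    print(f,[np.round(bot.solve_ik([x,y,150],ori(a,f)),2).tolist() for x,y,a in((*c,-.098),(516.5,-202,0))])
js=bot.solve_ik([*c,150],ori(-.098,0)),bot.solve_ik([*c,150],ori(-.098,1))
q0=np.array(bot.read_state()['joint_pos']); f=int(np.abs(js[1]-q0).max()<np.abs(js[0]-q0).max()); print('flip',f)
bot.move_gripper(40,20)
bot.move_ptp([*c,150],ori(-.098,f)); st()
bot.line_to([*c,62],120); st()
bot.move_gripper(5,30); st()
bot.line_to([*c,72],60); st()
bot.line_to([*c,165],150); s=st()
I={n:snap(n,n+'1') for n in('top','side')}
z=s['tcp_pos'][2]+6
for ns in(['top'],['side'],['top','side']):
    q,v=fit({n:I[n] for n in ns},BAR,(*c,-.098),z); print(ns,q.round(3),round(v,1))
cv2.imwrite('pics/g1.png',np.hstack([overlay(I[n],n,BAR,q,z,8,(112,84)) for n in I]))
E
```

```text
Traceback (most recent call last):
TypeError: unsupported operand type(s) for *: 'NoneType' and 'float'
```

```bash
python3 - <<'E'
from fit import *
for f in(0,1):
  for x,y,a in((593.9,163.1,-.098),(516.5,-202,0)):
    for z in (62,165):
      j=bot.solve_ik([x,y,z],ori(a,f)); print(f,x,z,None if j is None else np.round(j,2))
E
```

```text
0 593.9 62 [ 0.58  0.41 -0.32  0.   -0.84  2.46]
0 593.9 165 [ 0.58  0.31 -0.21  0.   -1.05  2.46]
0 516.5 62 None
0 516.5 165 None
1 593.9 62 [ 0.58  0.41 -0.32  0.   -0.84 -0.68]
1 593.9 165 [ 0.58  0.31 -0.21  0.   -1.05 -0.68]
1 516.5 62 [-0.02  0.33 -0.46  0.   -0.78  0.02]
1 516.5 165 [-0.02  0.21 -0.34  0.   -1.02  0.02]
```

```bash
python3 - <<'E'
from fit import *
c=np.array([593.9,163.1]); f=1
bot.move_gripper(40,20)
bot.move_ptp([*c,150],ori(-.098,f)); st()
bot.line_to([*c,62],120); st()
bot.move_gripper(5,30); st()
bot.line_to([*c,72],60); st()
bot.line_to([*c,165],150); s=st()
I={n:snap(n,n+'1') for n in('top','side')}
z=s['tcp_pos'][2]+6
for ns in(['top'],['side'],['top','side']):
    q,v=fit({n:I[n] for n in ns},BAR,(*c,-.098),z); print(ns,q.round(3),round(v,1))
cv2.imwrite('pics/g1.png',np.hstack([overlay(I[n],n,BAR,q,z,8,(112,84)) for n in I]))
E
```

```text
t 3.2 tcp [593.9 164.  150.1] F [-0.1  0.9 -0.1] M [ 0.1  -0.05 -0.  ] w 40.3
t 4.08 tcp [594.4 163.5  62.6] F [ 0.  -0.5 -0.1] M [ 0.12 -0.09  0.01] w 39.9
t 4.63 tcp [594.  163.1  62.3] F [-1.2 -0.1  3.3] M [0.12 0.49 0.02] w 13.5
t 4.95 tcp [594.1 163.3  72.5] F [ 0.5 -0.4 -1.1] M [ 0.04 -0.04 -0.01] w 13.7
t 5.72 tcp [593.2 162.9 164. ] F [-0.2  0.  -2.4] M [ 0.06 -0.06  0.  ] w 14.0
['top'] [ 5.94625e+02  1.60787e+02 -1.24000e-01] -131.1
['side'] [ 5.89767e+02  1.69498e+02 -1.58000e-01] -82.7
['top', 'side'] [ 5.93206e+02  1.63556e+02 -1.13000e-01] -93.3
```

View pics/g1.png

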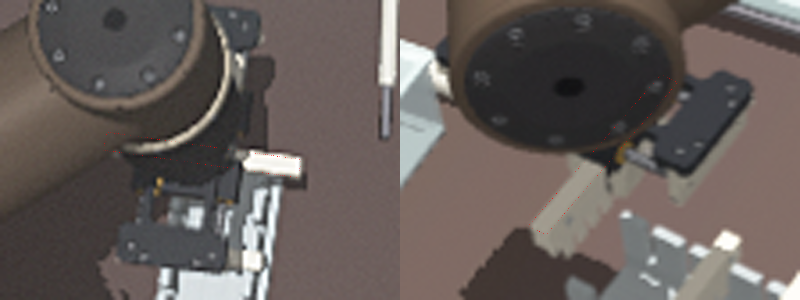

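The comb is held (width 14.0) and clear of the rack. Next I'll carry it to just above the end notches and check the alignment.

```bash
python3 - <<'E'
from fit import *
T=(581.5,-202.0,.003); g=tf(np.array([[-65.,0,0]]),T)[0,:2]; print(g)
bot.move_ptp([*g,165],ori(T[2],1)); st()
bot.line_to([*g,83],120); bot.pause(.3); s=st()
I={n:snap(n,n+'2') for n in('top','side')}
r=lambda im,n,w,h:cv2.resize(im[(o:=(proj(n,[*g,75])[0]-[w/2,h/2]).astype(int))[1]:o[1]+h,o[0]:o[0]+w,::-1],(400,400*h//w),interpolation=cv2.INTER_CUBIC)
cv2.imwrite('pics/h1.png',np.hstack([r(I['top'],'top',72,72),r(I['side'],'side',100,100)]))
E
```

```text
[ 516.5002925  -202.19499971]
t 7.21 tcp [ 517.  -201.6  165. ] F [-0.6 -0.5 -0.7] M [ 0.08 -0.09 -0.  ] w 13.7
t 8.34 tcp [ 516.8 -202.2   83.6] F [ 1.6 -0.5 -1.3] M [ 0.05 -0.06  0.01] w 14.0
```

View pics/h1.png

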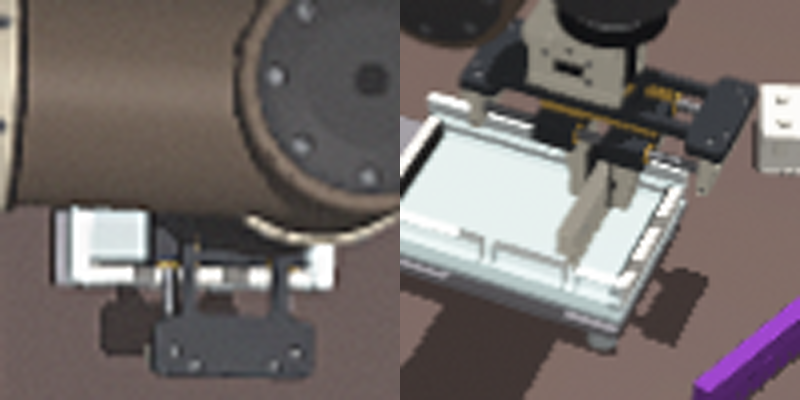

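The comb end sits just above the near end notch (right crop, about (570,255)). I'll lower it in small steps and watch the force.

```bash
python3 - <<'E'
from fit import *
g=np.array([516.5,-202.2])
for z in (79,76,73,70):
    bot.line_to([*g,z],40); s=st()
    if s['contact_force'][2]>6: print('contact'); break
E
```

```text
t 8.69 tcp [ 516.2 -202.2   78.6] F [-1.2  0.6 -0.4] M [ 0.1  -0.06 -0.01] w 13.5
t 8.94 tcp [ 516.3 -202.2   75.7] F [ 0.1  0.6 -0.3] M [ 0.05 -0.1   0.01] w 13.9
t 9.19 tcp [ 516.3 -202.2   72.7] F [-0.3  0.4 -0.5] M [ 0.05 -0.02 -0.  ] w 14.0
t 9.44 tcp [ 516.3 -202.2   69.8] F [ 0.4 -0.2 -0.9] M [ 0.06 -0.07  0.03] w 14.0
```

```bash
python3 - <<'E'
from fit import *
g=np.array([516.5,-202.2])
for z in (67,65,64,63,62.3,61.7,61.2,60.7,60.2):
    bot.line_to([*g,z],30); bot.pause(.1); s=st()
    if s['contact_force'][2]>5: print('contact'); break
I={n:snap(n,n+'3') for n in('top','side')}
r=lambda im,n,w,h:cv2.resize(im[(o:=(proj(n,[*g,75])[0]-[w/2,h/2]).astype(int))[1]:o[1]+h,o[0]:o[0]+w,::-1],(400,400*h//w),interpolation=cv2.INTER_CUBIC)
cv2.imwrite('pics/h2.png',np.hstack([r(I['top'],'top',72,72),r(I['side'],'side',100,100)]))
E
```

```text
t 9.79 tcp [ 516.5 -202.2   67. ] F [-0.4 -0.6 -0.9] M [ 0.07 -0.06 -0.02] w 13.6
t 10.14 tcp [ 516.5 -202.2   65. ] F [-0.1  0.4 -1.7] M [ 0.11 -0.14  0.05] w 13.7
t 10.49 tcp [ 516.5 -202.2   64. ] F [ 0.1 -0.  -1.3] M [ 0.06 -0.04 -0.01] w 13.7
t 10.84 tcp [ 516.5 -202.2   63. ] F [ 1.  -0.1 -1.1] M [ 0.06 -0.04  0.04] w 14.1
t 11.19 tcp [ 516.6 -202.2   62.4] F [-0.2 -1.3 -0.9] M [ 0.09 -0.15  0.02] w 14.0
t 11.54 tcp [ 516.6 -202.2   62.3] F [-1.9  0.8  6. ] M [ 0.52  0.57 -0.04] w 13.9
contact
```

View pics/h2.png

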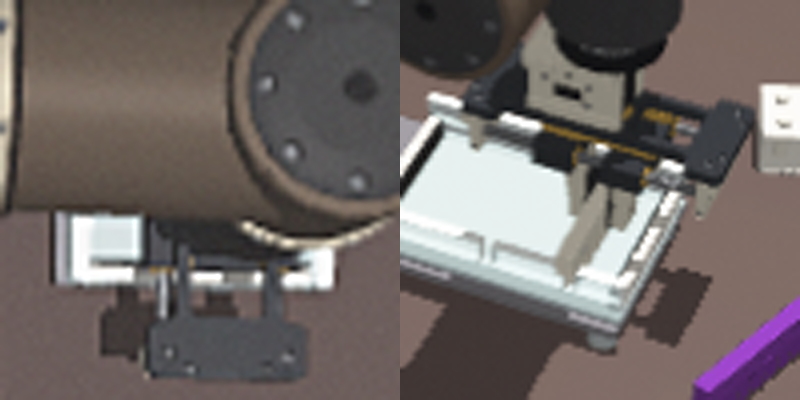

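Contact came at exactly the seated height, TCP 62.3. I'll press slightly so both ends seat, release, retreat and check.

```bash
python3 - <<'E'
from fit import *
g=np.array([516.5,-202.2])
bot.line_to([*g,61.3],20); bot.pause(.2); s=st()
if s['contact_force'][2]>20: bot.line_to([*g,61.8],20); st()
bot.move_gripper(32); bot.pause(.2); st()
p=bot.read_state()['tcp_pos']
bot.line_to([p[0],p[1],200],100); st()
bot.move_joints([1.509,.359,.012,0,-1.224,-.288]); bot.pause(.2); st()
I={n:snap(n,n+'4') for n in('top','side')}
for ns in(['top'],['side'],['top','side']):
    q,v=fit({n:I[n] for n in ns},BAR,(*g,0),68); print(ns,q.round(3),round(v,1))
cv2.imwrite('pics/f1.png',np.vstack([np.hstack([overlay(I['top'],'top',BAR,q,68,8,(76,56)),overlay(I['side'],'side',BAR,q,68,8,(100,76))]),
 np.hstack([cv2.resize(I[n][:,:,::-1],(400,300)) for n in I])]))
E
```

```text
t 12.09 tcp [ 516.6 -202.2   62.3] F [-2.9  1.6  8.1] M [0.75 1.   0.03] w 13.6
t 12.87 tcp [ 516.5 -202.2   61.3] F [ 0.   0.4 -0.2] M [ 0.09 -0.05 -0.01] w 31.9
t 14.4 tcp [ 516.1 -202.1  199.3] F [-0.1  0.1 -0.1] M [ 0.07 -0.12  0.01] w 31.9
t 17.7 tcp [231.9 634.  226.4] F [ 0.8 -0.1  0.1] M [-0.05  0.01  0.02] w 32.0
['top'] [ 5.18889e+02 -2.02234e+02  1.00000e-03] -144.4
['side'] [ 5.18137e+02 -2.03775e+02  1.80000e-02] -199.1
['top', 'side'] [ 5.18620e+02 -2.02365e+02  6.00000e-03] -170.4
```

View pics/f1.png

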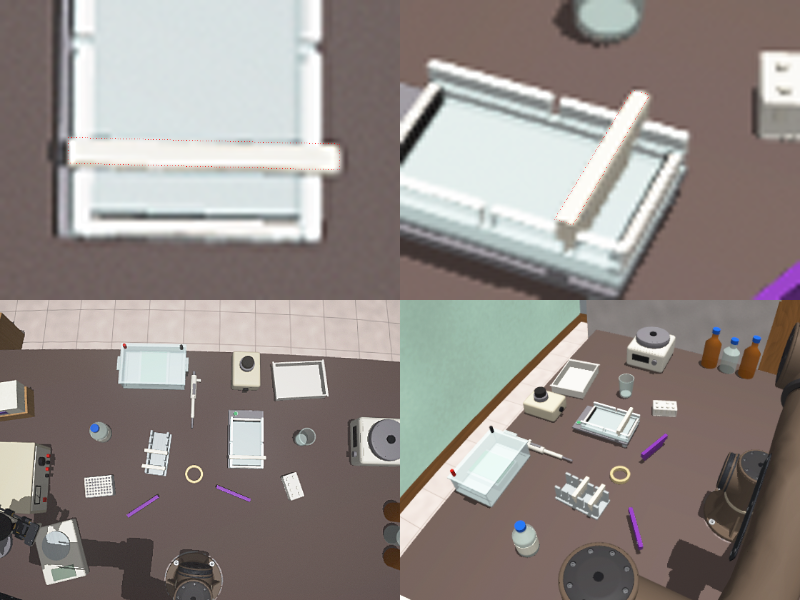

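```bash
python3 -c "
from plant import bot
bot.close_job()"
```

```text
the job is handed in; nothing more can be done
```

The wide cream comb now stands in the tray's end notches, and I handed the job in at about 18 s on the robot's clock. I gripped it across the middle of its bar, lifted it clear of the rack, lowered it into the notches and let go only once it was seated.

- **Seating:** It slid down without resistance until contact at TCP height 62.3 mm, the same height at which I gripped it on the rack's tops, which are also 68 mm high. I pressed it to about 8 N before letting go.
- **Final pictures:** The bar lies across both walls at the end notches and the middle pair is empty. Both small combs are still in the rack. The purple look-alikes and the rest of the bench look untouched.
- **Disagreement:** The final camera fit put the bar at x ≈ 518.6 mm, while the arm placed it at 516.5 mm. In the close-up the fitted outline sat slightly off the bar, and 2 mm is within camera accuracy, so I trusted the arm's reading.
- **Occluded views:** The arm hid most of the comb right after the lift, so that picture gave no reliable position.

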